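Put the patrol gear back on charge

TASK

The patrol is over: put all four cordless devices back on charge, each in the charger whose pocket matches it: the large radio, the small radio and the torch upright in their pots, the phone handset lying flat in its cradle with the keys up. Lower each one until it sits fully home on the floor of its charger before letting go (do not drop or knock over any of them), and leave the tea cup standing where it is.

Things in the scene. Friction and masses are not known exactly. Their poses are not given: they have to be found in the camera images.
- radio_large: The larger of two black two-way radios, standing upright: 36 mm thick (x), 60 mm wide (y), 110 mm tall, plus on top a stub antenna 13 mm thick, 28 mm high at y = +19 mm and two knobs up to 13 mm high at y = -2 and -20 mm. The broad faces (-x and +x) are flat and free to grip. About 0.3 kg. Origin: centre of its underside; z up.
- radio_small: The smaller black two-way radio, standing upright: 26 mm thick (x), 46 mm wide (y), 80 mm tall, plus on top a stub antenna 10 mm thick, 20 mm high at y = +14 mm and one knob 10 mm high at y = -12 mm. The broad faces (-x and +x) are flat and free to grip. About 0.16 kg. Origin: centre of its underside; z up.
- torch: A dark metal torch (flashlight) standing upright on its tail, lens up: round barrel 36 mm in diameter to 84 mm height, widening to a head 46 mm in diameter with straight sides from 94 mm to the top at 130 mm. About 0.24 kg. Origin: centre of its underside; z up along its axis.
- handset: A white cordless phone handset lying on its back, keys and display up: 50 mm wide (x), 150 mm long (y), 28 mm thick (z), with flat long sides. About 0.14 kg. Origin: centre of its underside; display end on +y; z up.
- charger_large: Large radio's charger: black, 76 x 100 x 40 mm high, pocket 44 mm (x) by 68 mm (y). The pocket's floor is 12 mm above the desk, its walls flare out 6 mm per side from 30 mm up to the rim at 40 mm. The radio stands upright in it, either way round. A low deck with a lamp sticks out at the front (-x). Fixed. Origin: on the desk below the pocket's centre; y along the pocket's wide side, z up.
- charger_small: Small radio's charger: black, 66 x 86 x 40 mm high, pocket 34 mm (x) by 54 mm (y). The pocket's floor is 12 mm above the desk, its walls flare out 6 mm per side from 30 mm up to the rim at 40 mm. The radio stands upright in it, either way round. A low deck with a lamp sticks out at the front (-x). Fixed. Origin: on the desk below the pocket's centre; y along the pocket's wide side, z up.
- charger_torch: Torch's charger: a black round pot about 78 mm across, 40 mm high, with a round pocket 44 mm in diameter. Its floor is 12 mm above the desk; its wall flares out 6 mm per side from 30 mm up to the rim at 40 mm. The torch stands in it on its tail. A low deck with a lamp sticks out at the front (-x). Fixed. Origin: on the desk below the pocket's centre; z up.
- charger_handset: Handset's charging cradle: a low black tray 80 (x) by 196 mm (y), floor 12 mm above the desk, recess 58 by 158 mm, flaring out 6 mm per side to its rim at 22 mm. The handset lies in it on its back, long side along y, either way round. The long sides have walls only beyond 54 mm from the middle; between, they are open at floor level for fingers. Fixed. Origin: on the desk below its middle; z up.
- tea_cup: A blue ceramic tea cup without handle, 70 mm across the rim and 78 mm high, standing among the devices; it is to stay where it is. Origin: centre of its underside; z up.

How it is judged:
By the outcome, as a careful person would: the job done as asked, in the order asked, and still so for the second after the job is handed in, with the robot touching nothing.
It also fails if it takes over 109 s, if anything falls off the work surface, if the arm or the gripper's body presses on something with over 40 N, if the wrist force passes 120 N, or if a joint passes its speed limit or range.

ROBOT

A 7-joint arm with a two-finger parallel gripper is mounted at the origin on the work surface. World frame = base frame: x ahead of the robot, y to its left, z up, the work surface at z = 0. Lengths are in m, angles in rad, forces in N, time in s.
With the tool pointing down it reaches from about 0.4 to 0.9 m from the base axis. Payload 5.6 kg.
Tool frame: the origin (TCP) lies between the finger pads; the fingertips stand 22 mm ahead of it and the grasp point (between the pads) lies 3 mm ahead of it (tips_ahead is the distance from the TCP to the fingertips, in m); z points along the fingers, y is the line along which they close (so a half turn about z gives the same grasp; the last joint's range is limited). The gripper opens to 92 mm and grips with 3 to 60 N. Pads are 20 mm wide; open, the fingers measure 128 mm over their backs; the gripper's body (75 mm by 189 mm) begins 69 mm behind the grasp point.
Start: joints at [1.297, 0.468, -0.012, 1.603, 0.006, 1.071, -0.056], TCP at [0.149, -0.633, 0.237] pointing down, gripper open.
Joint ranges: [-2.53, 2.53], [-0.31, 2.02], [-1.57, 1.55], [0.28, 2.44], [-1.29, 4.43], [0.15, 1.84], [-2.92, 2.92]. Speed limits (rad/s): [2.57, 2.57, 3.14, 3.14, 3.14, 3.14, 3.14].

INTERFACE

Orientations are given as a rotation vector (axis times angle).
In Python, from workcell import * gives the robot as it stands. Calls block until the motion is done:
- movep(position, orientation): joint-space move of the TCP to a pose.
- move_l(position, rotation=None, vel=0.15, guard=None): straight line of the TCP; rotation=None keeps the orientation; vel is the mean speed in m/s. With guard (N) it stops when the force on the tool has changed by that much, and returns True; else False.
- move_j(angles): joint-space move.
- gripper_to(opening, newtons=None): finger opening in m; newtons is the grip in N (None keeps the last); returns when the fingers have stopped.
- wait(seconds).
- inverse_kinematics(position, orientation): joint angles nearest the present ones, or None.
- sense(): the state.
- camera(name): name is "side" or "top" or "wrist"; returns a dict with "img" (420x560x3 uint8, blue, green, red), "depth" (420x560 float32, m along the optical axis (not along the pixel's ray), 0 where there is no reading), "intrinsics" (3x3 intrinsics, pixels), "pose" (4x4, takes a point from camera to world coordinates); the wrist camera has in their place "tool_from_camera" (4x4, takes a point from camera to tool coordinates, whose origin is the TCP and whose axes are the flange's). Camera axes: x right, y up, looking along -z (the intrinsics and any distortion apply to the point x, -y, -z); pixel columns grow to the right and rows downward; lengths in m; the calibration is good to about 2 mm. A picture is of the moment at which its call begins: read the wrist's pose just before it.
A pose or a line that the arm cannot do raises MotionError and nothing moves.
- close_job(): hands the job in; it is judged then, once.
The state is a dict: "clock": time; "joints": joint angles; "qvel": joint speeds; "tau": joint torques, N m; "eef_pos": TCP position; "orientation": TCP orientation; "contact_force": force on the tool from outside, world axes, zero at the start; "moment": the same for the moment, N m; "finger_gap": finger opening in m; "gripper_force": force on a finger pad.
Only numpy, scipy, OpenCV 4.12 (cv2) and the standard library are available. Lean on these libraries where they do the work, as an engineer would, in place of code of your own. Each camera call takes 0.05 s, during which the arm holds its last target. There are 200 camera calls.

## Working session

There is one attempt and no reset: what is moved stays moved. The work goes in short steps, each a Python script; the robot and the scene stay as the last script left them, time stands still between calls to the robot, and variables do not carry over. Pictures are saved under pics/ and viewed, at most 14 in all, crops included, and the job is handed in when it is done.

```bash
ls; mkdir -p pics
python3 - <<'E'
from workcell import *
import cv2,numpy as np,pickle
d={}
for n in("top","side"):
    c=camera(n); d[n]=c; cv2.imwrite(f"pics/{n}0.png",c["img"]); print(n,c["intrinsics"],c["pose"])
pickle.dump(d,open("c0.pkl","wb"))
s=sense();print(s["clock"],s["orientation"],s["finger_gap"])
E
```

```text
pics
top [[414.40901545   0.         278.32229741]
 [  0.         414.40901545 205.48081191]
 [  0.           0.           1.        ]] [[-0.02412497  0.98269888 -0.1836325   0.33937076]
 [-0.99928296 -0.02906614 -0.02426366 -0.01955801]
 [-0.02918136  0.18291547  0.98269547  1.0949285 ]
 [ 0.          0.          0.          1.        ]]
side [[385.356805     0.         279.6665156 ]
 [  0.         385.356805   212.35467024]
 [  0.           0.           1.        ]] [[ 0.91499976  0.31305932 -0.25449813  0.31218745]
 [-0.40317834  0.68617537 -0.60548377 -0.48420671]
 [-0.01492199  0.65662564  0.75406903  0.64608789]
 [ 0.          0.          0.          1.        ]]
0.1 [-3.11918753e+00 -3.61432697e-01  4.89218275e-04] 0.09220165374544519
```

View pics/top0.png

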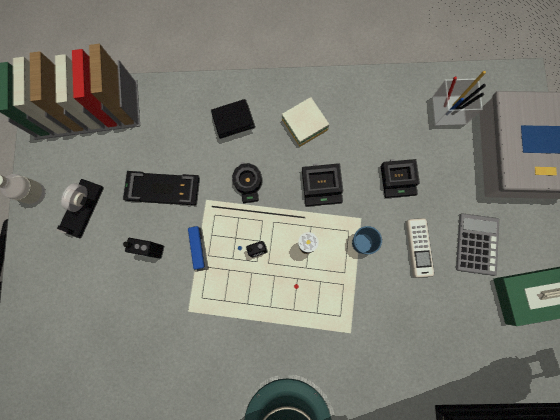

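View pics/side0.png

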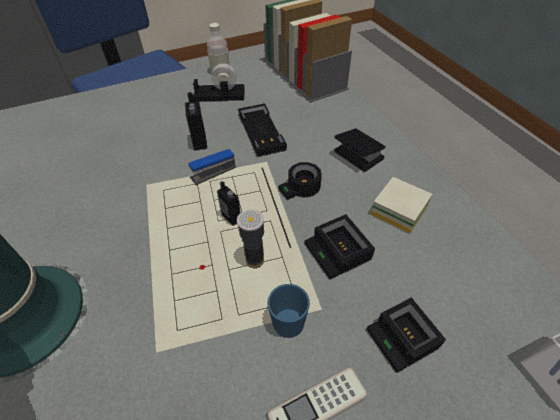

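The top view shows the large radio at about (145,247), the small one at (257,248), the torch at (308,242), the cup at (367,240) and the handset at (421,248). The chargers are the cradle (161,188), torch pot (247,181), large (322,183) and small (399,178). The side view agrees.

```bash
cat > h.py <<'E'
import numpy as np,cv2,pickle
def cloud(c,pose):
    K=c["intrinsics"];d=c["depth"];v,u=np.mgrid[:d.shape[0],:d.shape[1]]
    p=np.stack([(u-K[0,2])/K[0,0]*d,-(v-K[1,2])/K[1,1]*d,-d],-1)
    w=p@pose[:3,:3].T+pose[:3,3]; w[d==0]=np.nan
    return w
def rect(P):
    (cx,cy),(a,b),t=cv2.minAreaRect((P[:,:2]*1000).astype(np.float32))
    if a<b:a,b,t=b,a,t+90     # t: direction of long side
    return np.round([cx,cy,a,b,(t+90)%180-90],1)
E
python3 - <<'E'
from h import *
d=pickle.load(open("c0.pkl","rb"))
w=cloud(d["top"],d["top"]["pose"])
print("desk z",[np.round(w[v,u],4) for u,v in((450,150),(150,320),(390,310),(288,400),(290,375))])
# name: pixel box, height range
B=dict(radio_l=(118,232,172,265,.095,.2),radio_s=(240,236,270,262,.07,.2),torch=(292,226,325,262,.11,.2),cup=(348,222,386,260,.06,.1),
 handset=(400,212,440,282,.018,.05),cl=(295,158,348,208,.033,.06),cs=(375,153,422,202,.033,.06),ct=(228,158,268,206,.033,.06),ch=(118,165,205,210,.015,.04))
for k,(a,b,c,e,lo,hi) in B.items():
    P=w[b:e,a:c].reshape(-1,3);P=P[(P[:,2]>lo)&(P[:,2]<hi)]
    print(k,len(P),rect(P),np.round(np.nanmax(P[:,2]),3),np.round(np.median(P,0),3))
E
```

```text
desk z [array([ 0.6833, -0.4631,  0.0015]), array([2.534e-01, 3.457e-01, 1.000e-04]), array([ 0.2647, -0.2704,  0.0008]), array([ 0.0659, -0.0052,  0.0438]), array([ 0.1127, -0.0113, -0.0005])]
radio_l 402 [434.  344.8  60.5  35.9  78.2] 0.141 [0.433 0.343 0.11 ]
radio_s 199 [425.2  63.9  45.4  26.2 -73.4] 0.101 [0.424 0.063 0.079]
torch 325 [431.5 -62.7  45.8  45.6 -28.6] 0.135 [ 0.431 -0.063  0.13 ]
cup 214 [ 438.9 -210.2   67.8   67.    87.6] 0.083 [ 0.443 -0.22   0.076]
handset 1167 [ 421.  -352.9  149.8   50.2    3.1] 0.035 [ 0.419 -0.351  0.028]
cl 615 [ 604.8 -109.8  100.4   77.5  -85.7] 0.045 [ 0.606 -0.111  0.039]
cs 536 [ 615.2 -315.9   87.5   67.2  -87.2] 0.045 [ 0.616 -0.316  0.039]
ct 407 [615.8  88.4  76.2  76.2 -89.4] 0.047 [0.616 0.09  0.039]
ch 638 [600.3 321.8 197.6  81.2  84.6] 0.026 [0.6   0.334 0.02 ]
```

```bash
cat >> h.py <<'E'
from workcell import *
from scipy.spatial.transform import Rotation as Ro
def ori(deg):
    a=np.radians(deg);y=np.array([np.cos(a),np.sin(a),0]);z=np.array([0,0,-1.])
    return Ro.from_matrix(np.stack([np.cross(y,z),y,z],1)).as_rotvec()
def best(x,y,z,deg):
    "of the two equivalent closing directions take the one with the smallest joint travel"
    q0=np.array(sense()["joints"]);o=[]
    for k in(0,180):
        q=inverse_kinematics([x,y,z],ori(deg+k))
        if q is not None:o.append((np.abs(np.array(q)-q0).max(),deg+k,np.array(q)))
    return min(o,key=lambda t:t[0])
def wrist(name):
    s=sense();c=camera("wrist");T=np.eye(4);T[:3,:3]=Ro.from_rotvec(s["orientation"]).as_matrix();T[:3,3]=s["eef_pos"]
    cv2.imwrite(f"pics/{name}.png",c["img"]);return cloud(c,T@c["tool_from_camera"])
def near(w,x,y,r,lo,hi):
    P=w.reshape(-1,3);return P[(np.hypot(P[:,0]-x,P[:,1]-y)<r)&(P[:,2]>lo)&(P[:,2]<hi)]
E
python3 - <<'E'
from h import *
x,y=.434,.345
m,d,q=best(x,y,.30,-11.8);print(m,d,q)
move_j(q);s=sense();print(s["clock"],s["eef_pos"])
w=wrist("w1");P=near(w,x,y,.06,.095,.115);print(len(P),rect(P))
move_l([x,y,.20]);w=wrist("w2");P=near(w,x,y,.06,.095,.115);print(len(P),rect(P),sense()["clock"])
E
```

```text
1.2630795360707001 -11.8 [ 0.0963519   0.47488663 -1.09842246  1.71936644  0.44729489  1.22664658
 -1.31937686]
3.65 [0.43458947 0.34437304 0.29985905]
1725 [434.8 347.4  60.2  35.3  77.4]
3155 [434.6 348.2  59.   36.   78.4] 4.5667
```

View pics/w1.png

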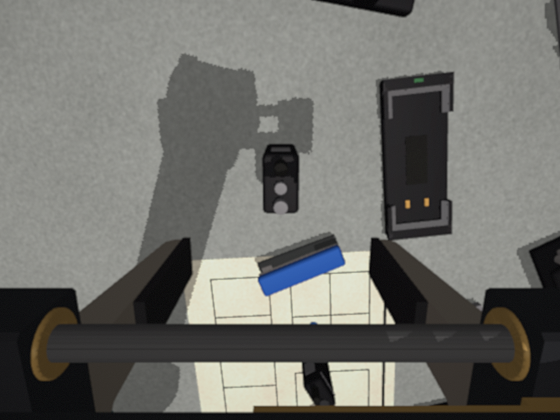

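```bash
cat >> h.py <<'E'
def pick(x,y,deg,gz,N,lift,z0=None,op=None):
    m,d,q=best(x,y,gz+.12 if z0 is None else z0,deg)
    if m>.02: move_j(q)
    if op: gripper_to(op)
    move_l([x,y,gz+.003],vel=.1)
    gripper_to(.0,N);s=sense();print("gap",s["finger_gap"],s["gripper_force"],s["clock"])
    move_l([x,y,gz+.003+lift],vel=.2);s=sense();print("lifted gap",s["finger_gap"],s["contact_force"],s["clock"])
def place_above(x,y,deg,z):
    m,d,q=best(x,y,z,deg);print("travel",m);move_j(q);s=sense();print(s["eef_pos"],s["finger_gap"],s["clock"])
def lower(x,y,gz,rim,g=6):
    "gz: grasp height above object's underside; floor at 12 mm"
    move_l([x,y,gz+.003+rim+.012],vel=.15)
    hit=move_l([x,y,gz+.003+.012-.003],vel=.03,guard=g);s=sense()
    print("hit",hit,"underside z",s["eef_pos"][2]-.003-gz,"f",s["contact_force"],s["clock"]);return hit
E
python3 - <<'E'
from h import *
pick(.434,.345,-11.8,.080,30,.15,z0=.2)
w=wrist("w3")
place_above(.605,-.110,4.3,.083+.13)
w=wrist("w4");P=near(w,.605,-.110,.075,.034,.045);print(len(P),rect(P))
E
```

```text
gap 0.03577624179998444 29.995995461940765 6.7667
lifted gap 0.03566844585078137 [-0.30127095 -0.42940878 -3.23929599] 7.6667
travel 1.0788800364606428
[ 0.60506905 -0.10816597  0.2132242 ] 0.03588420521201527 9.4917
2572 [604.  -93.2  76.1  70.1   3.9]
```

View pics/w4.png

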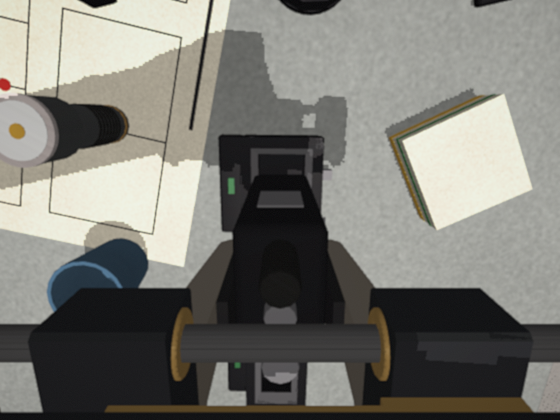

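Run:
```python
from h import *
lower(.6045,-.1105,.080,.04)
w=wrist("w5")
```

```text
hit True underside z 0.01194946972660281 f [-1.15906248 -0.32923385  6.22217136] 11.4167
```

```bash
cat >> h.py <<'E'
def release(x,y,up,op=.075):
    gripper_to(op);p=sense()["eef_pos"];move_l([p[0],p[1],p[2]+up],vel=.2);print("released",sense()["clock"])
E
python3 - <<'E'
from h import *
release(.6045,-.1105,.2)
pick(.4255,.064,16.6,.060,25,.17,z0=.26)
place_above(.615,-.316,2.8,.063+.13)
w=wrist("w6");P=near(w,.615,-.316,.075,.034,.045);print(len(P),rect(P))
if lower(.615,-.316,.060,.04): pass
w=wrist("w7")
c=camera("top");cv2.imwrite("pics/top1.png",c["img"])
E
```

```text
released 13.3333
gap 0.02581465519324772 24.9998340010643 17.2333
lifted gap 0.02550916544553158 [ 0.64217768  0.9110107  -2.77017655] 18.2333
travel 0.579791592995266
[ 0.61554814 -0.31373868  0.19378333] 0.02559754137475085 19.8083
3209 [ 615.6 -312.3   82.4   66.1  -86.8]
hit True underside z 0.012129840665152658 f [-0.47680394  0.09248194  5.37830752] 21.725
```

View pics/top1.png

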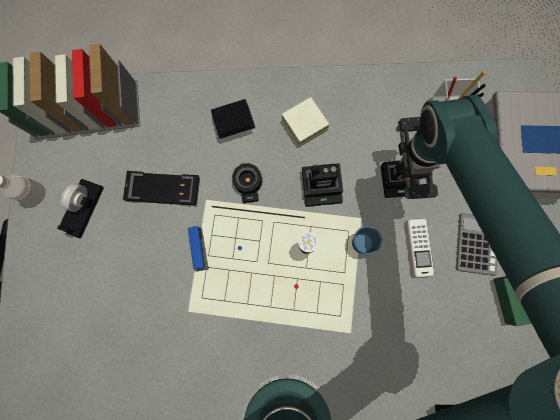

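The large radio sits home in its pot at (322,183), the small one is at floor depth, and the cup at (367,240) hasn't moved. Next is the torch.

Run:
```python
from h import *
release(.615,-.316,.2)
pick(.432,-.0627,0,.112,25,.1,z0=.25)
place_above(.616,.0884,0,.115+.10)
w=wrist("w8");P=near(w,.616,.0884,.06,.034,.045);print(len(P),rect(P))
lower(.616,.0884,.112,.04)
c=camera("side");cv2.imwrite("pics/side1.png",c["img"])
```

```text
released 23.8167
gap 0.04559390898430296 24.999947680626065 27.0583
lifted gap 0.04533563928311026 [ 0.23118211 -0.2384257  -3.37954874] 27.7083
travel 0.6432727381511557
[0.61504949 0.08750717 0.21366951] 0.04556637645392864 28.65
2301 [616.2  96.8  77.8  65.6  -3.6]
hit True underside z 0.01213909424048086 f [-0.27458845 -1.27026344  5.31688593] 30.375
```

View pics/side1.png

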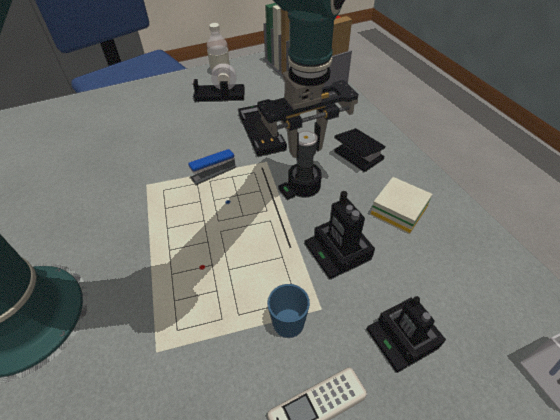

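The side view shows the torch upright in its pot at (304,165), and both radios home at (350,235) and (415,325). Handset next, with a wrist check above it and above the cradle.

Run:
```python
from h import *
release(.616,.0884,.16)
m,d,q=best(.4215,-.352,.20,93.1);move_j(q);wait(.3)
w=wrist("w9");P=near(w,.421,-.352,.1,.018,.035);print(len(P),rect(P))
pick(.4215,-.352,93.1,.024,15,.2,z0=.20,op=.085)
place_above(.6005,.323,-5.4,.14);wait(.3);print(sense()["eef_pos"])
w=wrist("w10");P=near(w,.6,.323,.12,.016,.03);print(len(P),rect(P))
```

```text
released 31.975
8169 [ 421.8 -352.5  147.6   50.     2.8]
gap 0.05005977330745052 14.997605681419373 36.9583
lifted gap 0.04980514388123727 [-0.38615885  0.05618887 -0.17228465] 38.1083
travel 1.30012035876688
[0.60145097 0.32145701 0.14006554] 0.05009559826987185 40.6
[0.60077889 0.32256057 0.14011299]
3455 [607.5 399.2  80.2  43.4  -5.5]
```

View pics/w10.png

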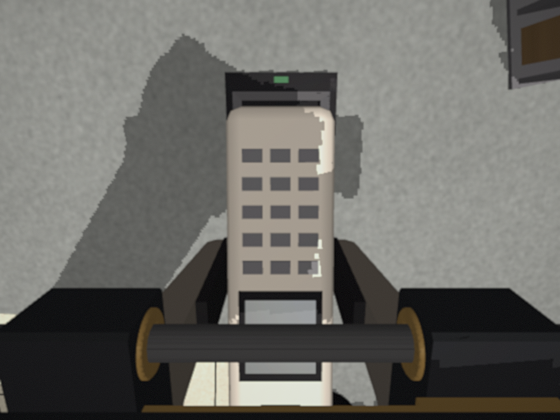

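Run:
```python
from h import *
h=lower(.6005,.323,.024,.02,g=5)
s=sense();print(s["moment"])
w=wrist("w11")
c=camera("side");cv2.imwrite("pics/side2.png",cv2.resize(c["img"][60:260,160:400],None,fx=3,fy=3))
```

```text
hit True underside z 0.010907790524491708 f [-0.09056447 -0.25238889  2.73591174] 42.3167
[-0.03136258 -0.07727774 -0.03421368]
```

View pics/side2.png

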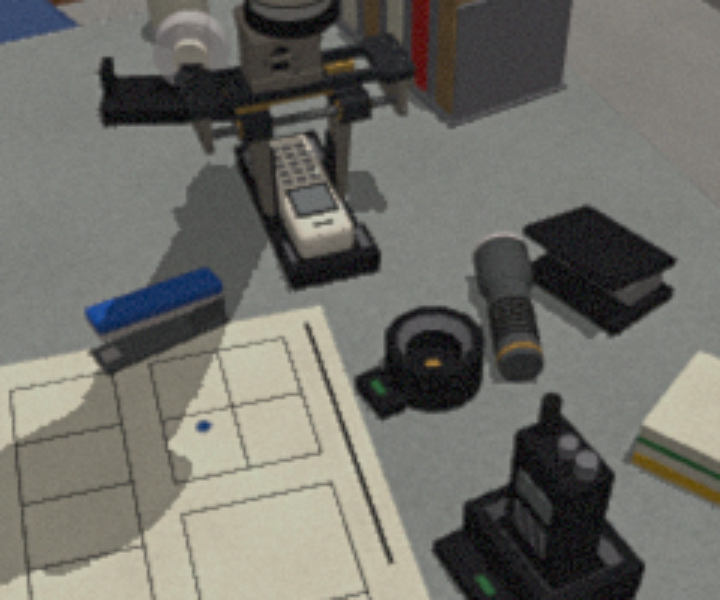

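The crop shows the handset seated in its cradle at (310,200). But the torch is now lying beside its pot at (510,305): my handset transfer clipped it. I'll release the handset, then find the torch and recover it.

Run:
```python
from h import *
release(.6,.323,.25,op=.07)
wait(.3)
c=camera("top");s=camera("side");pickle.dump(dict(top=c,side=s),open("c2.pkl","wb"))
wt=cloud(c,c["pose"])
P=near(wt,.6,.322,.1,.030,.06);print("handset",len(P),rect(P),np.median(P[:,2]))
a=cv2.resize(c["img"][80:240,130:350],None,fx=3.2,fy=3.2);cv2.imwrite("pics/top2.png",a)
print(sense()["joints"],sense()["eef_pos"])
```

```text
released 44.3
handset 0 [0. 0. 0. 0. 0.] nan
[ 0.01895703  0.65634094 -0.8973746   1.4202167   0.51674449  1.31282974
 -1.00325841] [0.60048569 0.32141231 0.2869326 ]
  return _methods._mean(a, axis=axis, dtype=dtype,
  ret = ret.dtype.type(ret / rcount)
```

View pics/top2.png

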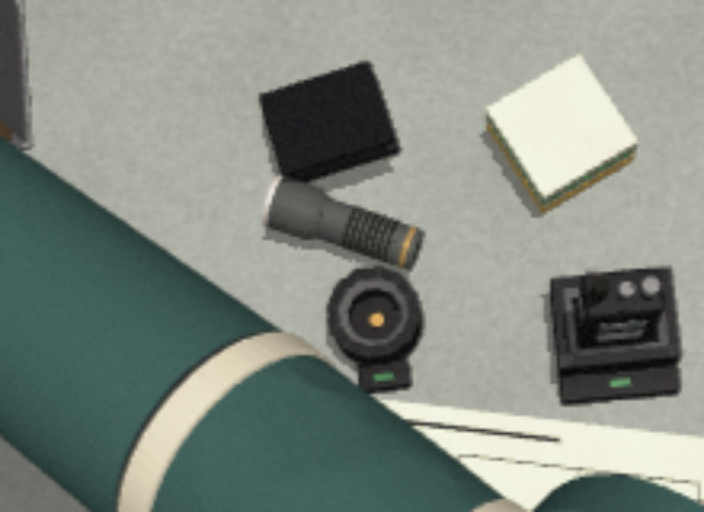

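The torch lies with its head at crop (295,210) toward +y and its tail at (415,245), between the wallet and its empty pot. I'll measure its axis and the clearance for the fingers, and check IK for gripping the barrel and tilting it upright.

Run:
```python
from h import *
d=pickle.load(open("c2.pkl","rb"))
w=np.concatenate([cloud(d[n],d[n]["pose"]).reshape(-1,3)[:] for n in("top",)])
wt=cloud(d["top"],d["top"]["pose"])
u0,v0,u1,v1=210,132,265,168
Q=wt[v0:v1,u0:u1].reshape(-1,3)
A=wt[80:175,205:270].reshape(-1,3)
# torch mask: pixels in polygon (crop coords/3.2+offset)
poly=(np.array([[262,190],[285,172],[345,197],[425,228],[415,272],[345,252],[262,235]])/3.2+[130,80]).astype(np.int32)
m=np.zeros((420,560),np.uint8);cv2.fillPoly(m,[poly],1)
T=wt[m>0];T=T[T[:,2]>.012];print("torch",len(T),rect(T),T[:,2].max())
r=rect(T);a=np.radians(r[4]);ax=np.array([np.cos(a),np.sin(a)]);ax*=np.sign(ax[1]);n=np.array([-ax[1],ax[0]])
c=r[:2]/1000;s=(T[:,:2]-c)@ax+.065;t=(T[:,:2]-c)@n
print("axis",ax,"n",n)
for k in np.arange(0,.135,.01):
    i=(s>k)&(s<k+.01)
    if i.sum(): print(round(k,2),i.sum(),"t",t[i].min().round(4),t[i].max().round(4),"zmax",T[i,2].max().round(4))
poly=(np.array([[255,90],[372,55],[405,150],[285,178]])/3.2+[130,80]).astype(np.int32)
m[:]=0;cv2.fillPoly(m,[poly],1);W=wt[m>0];W=W[W[:,2]>.008]
ws=(W[:,:2]-c)@ax+.065;wn=(W[:,:2]-c)@n
print("wallet z",np.percentile(W[:,2],[5,50,95]))
for k in np.arange(0,.14,.01):
    i=(ws>k)&(ws<k+.01)
    if i.sum(): print(round(k,2),"n near",wn[i].min().round(4),wn[i].max().round(4))
p=np.array([.616,.0892])-c;print("pot s,n",p@ax+.065,p@n)
# IK for place pitch th, yaw psi, roll sign
def R(z,y): return Ro.from_matrix(np.stack([np.cross(y,z),y,z],1)).as_rotvec()
for th in(0,15,30,45):
  for psi in(-40,-20,0,10,20,40,60):
    a=np.radians(psi);t_=np.radians(th);h=np.array([np.cos(a),np.sin(a),0]);z=h*np.cos(t_)-np.array([0,0,np.sin(t_)])
    o=[]
    for sg in(1,-1):
      y=sg*np.array([-np.sin(a),np.cos(a),0])
      g=np.array([.616,.0884,.012+.072])-.003*z
      o.append(inverse_kinematics(g,R(z,y)))
    print(th,psi,[None if q is None else np.round(q,2) for q in o])
```

```text
torch 730 [700.5 112.2 131.7  52.8  70.5] 0.058829734657469324
axis [0.33380686 0.94264149] n [-0.94264149  0.33380686]
0.0 56 t -0.0108 0.0242 zmax 0.0387
0.01 49 t -0.0106 0.0241 zmax 0.0394
0.02 48 t -0.01 0.024 zmax 0.0415
0.03 50 t -0.0118 0.0241 zmax 0.0393
0.04 50 t -0.0112 0.0232 zmax 0.0411
0.05 55 t -0.0124 0.0239 zmax 0.0408
0.06 47 t -0.012 0.0217 zmax 0.0421
0.07 48 t -0.0114 0.022 zmax 0.0423
0.08 58 t -0.0132 0.0246 zmax 0.0467
0.09 67 t -0.0169 0.0264 zmax 0.0488
0.1 61 t -0.0188 0.0263 zmax 0.0476
0.11 70 t -0.0264 0.0263 zmax 0.0588
0.12 61 t -0.0183 0.0262 zmax 0.0527
0.13 4 t 0.0094 0.0265 zmax 0.0437
wallet z [0.01267001 0.05126085 0.05992437]
0.04 n near -0.0829 -0.0628
0.05 n near -0.0984 -0.0545
0.06 n near -0.104 -0.0489
0.07 n near -0.1208 -0.04
0.08 n near -0.1352 -0.0335
0.09 n near -0.1313 -0.0261
0.1 n near -0.1272 -0.0183
0.11 n near -0.1187 -0.0121
0.12 n near -0.1106 -0.0141
0.13 n near -0.104 -0.0269
0.14 n near -0.0943 -0.0426
pot s,n 0.015112566099626246 0.07197564823491236
0 -40 [array([-0.55,  1.08, -0.19,  2.03,  1.81,  1.72, -1.49]), array([-1.
[... 2665 characters left out ...]
2.2 ,  1.95,  0.9 , -0.88]), array([-1.16,  0.77,  0.88,  2.27,  2.93,  0.21,  0.84])]
45 0 [array([ 0.28,  0.66, -0.68,  2.27,  2.35,  0.7 , -0.82]), array([-0.67,  0.57,  0.44,  2.33,  3.05,  0.46,  1.28])]
45 10 [array([ 0.49,  0.72, -0.82,  2.27,  2.5 ,  0.63, -0.67]), array([-0.2 ,  0.53, -0.01,  2.31,  3.08,  0.49,  1.6 ])]
45 20 [array([ 0.69,  0.81, -0.96,  2.25,  2.56,  0.52, -0.42]), array([ 0.09,  0.55, -0.24,  2.29,  3.33,  0.45,  1.66])]
45 40 [array([ 0.84,  0.88, -1.  ,  2.16,  2.58,  0.16, -0.03]), array([ 1.02,  1.21, -1.33,  2.15,  1.94,  0.49, -2.32])]
45 60 [array([ 1.01,  1.14, -1.22,  2.  ,  0.87,  0.35,  2.11]), array([ 0.94,  1.01, -1.09,  2.  ,  0.4 ,  0.25, -0.63])]
```

```bash
cat >> h.py <<'E'
TH=np.radians(12);S=.060;UP=np.array([0,0,1.])
def frame(axis,z,sg):
    x=sg*(axis+np.sin(TH)*z)/np.cos(TH);y=np.cross(z,x);return Ro.from_matrix(np.stack([x,y,z],1)).as_rotvec()
def pickori(axh,tilt,sg):
    t=np.radians(tilt);a=np.r_[np.array(axh)*np.cos(t),np.sin(t)];p=np.r_[-np.array(axh)*np.sin(t),np.cos(t)]
    z=-p*np.cos(TH)-a*np.sin(TH);return frame(a,z,sg),z
def placeori(psi,sg):
    a=np.radians(psi);z=np.array([np.cos(a),np.sin(a),0])*np.cos(TH)-UP*np.sin(TH);return frame(UP,z,sg),z
E
python3 - <<'E'
from h import *
ax=np.array([.3338,.9426])-.0235*np.array([-.9426,.3338]);ax/=np.linalg.norm(ax);print("ax",ax)
g=np.array([.6937,.1093,.022])
for sg in(1,-1):
    o,z=pickori(ax,2.2,sg);print("pick",sg,[None if (q:=inverse_kinematics(g+[0,0,dz]-.003*z,o)) is None else np.round(q,2) for dz in(0,.2)])
    for psi in(-40,-30,-20,-10):
        o,z=placeori(psi,sg);print("place",sg,psi,[None if (q:=inverse_kinematics(np.array([.616,.0884,h])-.003*z,o)) is None else np.round(q,2) for h in(.072,.2)])
# wrist look from above, tool down
m,d,q=best(.68,.09,.27,np.degrees(np.arctan2(ax[1],ax[0]))-90);move_j(q);wait(.2)
w=wrist("w12");pickle.dump(w,open("w12.pkl","wb"));print(q.round(2),sense()["clock"])
E
```

```text
ax [0.35586759 0.93453639]
pick 1 [array([ 0.11,  0.94, -0.61,  1.46,  0.72,  1.08, -1.1 ]), array([ 0.17,  0.74, -0.73,  1.36,  0.6 ,  1.37, -0.99])]
place 1 -40 [array([-1.69,  1.82,  1.29,  2.13, -0.87,  0.23, -2.66]), array([-1.24,  0.8 ,  0.66,  2.18,  1.51,  0.9 ,  1.86])]
place 1 -30 [array([-1.58,  1.53,  1.06,  2.24,  1.98,  0.28,  0.92]), array([-1.53,  1.07,  1.09,  2.3 ,  1.88,  0.47,  1.41])]
place 1 -20 [array([-1.4 ,  1.33,  0.86,  2.32,  2.25,  0.71,  0.82]), array([-1.49,  1.06,  1.09,  2.4 ,  2.4 ,  0.61,  0.97])]
place 1 -10 [array([-1.13,  1.18,  0.64,  2.39,  2.44,  1.12,  0.91]), array([-0.5 ,  0.6 , -0.01,  2.43,  2.44,  1.29,  1.65])]
pick -1 [array([ 0.36,  1.23, -1.18,  1.44,  1.21,  1.42,  1.82]), array([ 0.39,  1.05, -1.35,  1.34,  1.07,  1.66,  1.91])]
place -1 -40 [array([-0.47,  0.98, -0.28,  2.06,  1.81,  1.56, -1.41]), array([-0.36,  0.73, -0.42,  2.12,  1.77,  1.57, -1.19])]
place -1 -30 [array([-0.45,  0.97, -0.25,  2.17,  2.02,  1.54, -1.47]), array([-0.31,  0.69, -0.43,  2.23,  1.96,  1.51, -1.23])]
place -1 -20 [array([-0.38,  0.97, -0.25,  2.27,  2.26,  1.57, -1.5 ]), array([-0.23,  0.67, -0.43,  2.33,  2.19,  1.47, -1.26])]
place -1 -10 [array([-0.07,  1.04, -0.46,  2.33,  2.61,  1.71, -1.32]), array([-0.12,  0.66, -0.44,  2.41,  2.46,  1.43, -1.28])]
[ 0.34  0.65 -0.83  1.43  0.49  1.27 -0.89] 45.9167
```

View pics/w12.png

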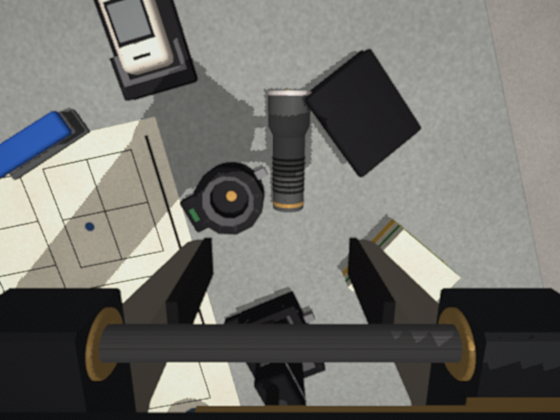

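The torch stands vertical in the wrist image at columns 268–308, rows 90–210. The wallet touches its head, and the pot at (228,195) leaves finger room beside mid-barrel. The handset lies flat in its cradle at (140,35). Refining from this cloud, then gripping.

Run:
```python
from h import *
w=pickle.load(open("w12.pkl","rb"))
def px(u0,u1,v0,v1):
    P=w[v0:v1,u0:u1].reshape(-1,3);return P[P[:,2]>.018]
B=px(266,312,155,213)          # barrel
mm=rect(B);print("barrel",len(B),mm,B[:,2].max())
a=np.radians(mm[4]);ax=np.array([np.cos(a),np.sin(a)]);ax*=np.sign(ax[1]);n=np.array([-ax[1],ax[0]])
ref=np.array([.6937,.1093]);s=(B[:,:2]-ref)@ax;t=(B[:,:2]-ref)@n
A=px(262,314,88,214);sa=(A[:,:2]-ref)@ax;print("torch s range about ref",sa.min(),sa.max())
for k in np.arange(-.07,.03,.01):
    i=(s>k)&(s<k+.01)
    if i.sum():print(round(k,2),t[i].min().round(4),t[i].max().round(4),B[i,2].max().round(4))
print("ax",ax)
P=near(w,.616,.088,.06,.034,.045);print("pot",rect(P))
H=near(w,.6,.323,.11,.032,.06);print("handset top z",np.median(H[:,2]),rect(H))
```

```text
barrel 1793 [685.1  84.4  65.1  37.2  69.4] 0.04121450957800771
torch s range about ref -0.058891409660638314 0.0717563405413974
-0.06 -0.018 0.0171 0.0373
-0.05 -0.0176 0.017 0.0377
-0.04 -0.0185 0.0169 0.0397
-0.03 -0.0186 0.0168 0.0393
-0.02 -0.0183 0.0168 0.0404
-0.01 -0.0193 0.0179 0.0412
0.0 -0.019 0.0179 0.0411
ax [0.35184165 0.93605954]
pot [626.6  91.5  97.7  76.3   6.7]
handset top z 0.04038883062826221 [596.  281.8  70.2  50.2  84.4]
```

Run:
```python
from h import *
from scipy.spatial.transform import Slerp
ax=np.array([.3518,.9361]);g=np.array([.6943,.1091,.022])
o,z=pickori(ax,2.2,-1)
gripper_to(.046)
movep(g+[0,0,.16]-.003*z,o);wait(.2)
move_l(g+[0,0,.05]-.003*z,vel=.15)
hit=move_l(g-.003*z,vel=.05,guard=8);s=sense();print("hit",hit,s["eef_pos"]-(g-.003*z),s["contact_force"],s["clock"])
if not hit:
    gripper_to(0,40);s=sense();print("gap",s["finger_gap"],s["gripper_force"])
    move_l(g+[0,0,.22]-.003*z,vel=.15);s=sense();print("lifted",s["finger_gap"],s["contact_force"],s["joints"],s["clock"])
    wrist("w13")
    c=camera("side");cv2.imwrite("pics/side3.png",c["img"])
```

```text
hit False [0.00019139 0.0001222  0.00041238] [-0.41251442  0.16225149 -0.45461102] 51.05
gap 0.035368094215790825 39.99984562397003
lifted 0.034655346055215364 [-0.57031679 -0.45294609 -2.84792983] [ 0.39115867  1.03869273 -1.36882264  1.31959176  1.0644373   1.69145139
  1.92337791] 52.9917
```

View pics/side3.png

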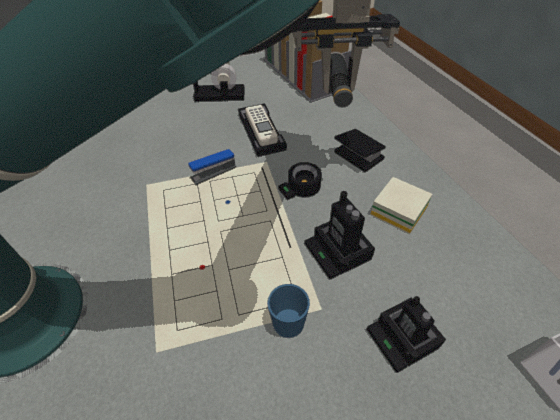

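The torch is held at (342,80), clear of everything, and the pot at (303,180) is empty. Now turning it upright high above the pot, in steps.

Run:
```python
from h import *
from scipy.spatial.transform import Slerp
o0=np.array(sense()["orientation"]);p0=np.array(sense()["eef_pos"])
best_=None
for psi in(-40,-30,-20):
    o1,z=placeori(psi,-1);R=Ro.from_rotvec([o0,o1]);print(psi,"turn",np.degrees((R[0].inv()*R[1]).magnitude()))
psi=-30;o1,z=placeori(psi,-1)
p1=np.array([.616,.0886,.25])-.003*z
sl=Slerp([0,1],Ro.from_rotvec([o0,o1]))
for f in(.25,.5,.75,1):
    p=p0+(p1-p0)*f+[0,0,.06*np.sin(np.pi*f)]
    movep(p,sl(f).as_rotvec());s=sense();print(f,s["joints"].round(2) if hasattr(s["joints"],"round") else s["joints"],np.round(s["eef_pos"],3),s["finger_gap"],s["clock"])
wait(.3)
c=camera("side");t=camera("top");pickle.dump(dict(side=c,top=t),open("c4.pkl","wb"))
cv2.imwrite("pics/side4.png",cv2.resize(c["img"][40:240,180:420],None,fx=3,fy=3))
```

```text
-40 turn 130.8542502889352
-30 turn 124.51141949862938
-20 turn 118.45114724603867
0.25 [ 0.62  0.85 -1.46  1.65  1.15  1.31  1.43] [0.674 0.103 0.288] 0.03510769851911495 53.6417
0.5 [ 0.73  0.61 -1.41  1.95  1.42  0.96  0.71] [0.655 0.1   0.307] 0.035091857654376876 54.3667
0.75 [ 0.47  0.52 -1.16  2.18  1.91  1.11 -0.29] [0.634 0.095 0.291] 0.034781971445089585 55.3083
1 [ 0.09  0.78 -0.93  2.21  2.06  1.75 -0.98] [0.614 0.09  0.25 ] 0.03522934425000433 56.0
```

View pics/side4.png

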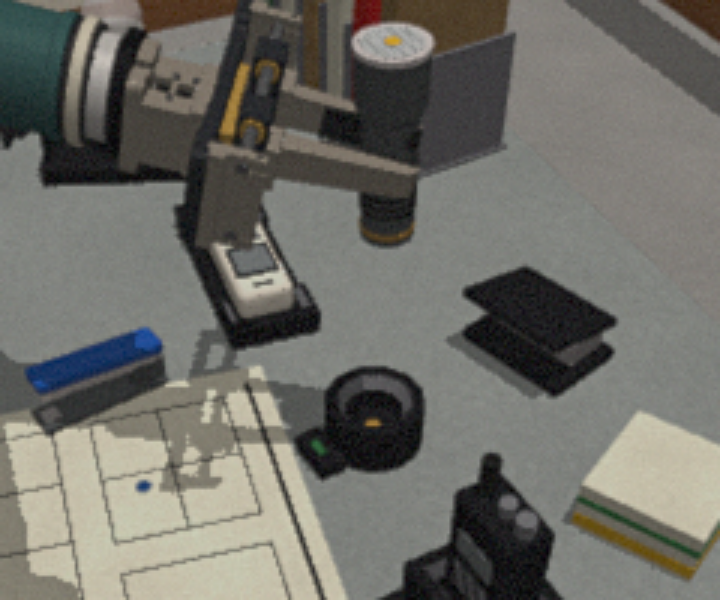

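The torch is upright, lens up, above its pot. I'll verify its position and tilt from the clouds before lowering.

Run:
```python
from h import *
d=pickle.load(open("c4.pkl","rb"))
for n in("top","side"):
    w=cloud(d[n],d[n]["pose"]);P=near(w,.616,.089,.04,.15,.40)
    for lo,hi in((.312,.335),(.285,.31),(.19,.225)):
        Q=P[(P[:,2]>lo)&(P[:,2]<hi)]
        if len(Q)>15:
            # circle fit for the visible side / top disc
            print(n,lo,len(Q),rect(Q),np.median(Q[:,2]).round(4),Q[:,2].max().round(4))
            if hi<.33:
                A=np.c_[Q[:,:2],np.ones(len(Q))];c=np.linalg.lstsq(A,(Q[:,:2]**2).sum(1),rcond=None)[0];print("   circle",c[:2]/2,np.sqrt(c[2]+(c[:2]**2).sum()/4))
s=sense();print(s["eef_pos"],s["orientation"],placeori(-30,-1))
```

```text
top 0.312 459 [615.2  86.2  45.9  45.7   2.7] 0.323 0.3273
top 0.285 82 [603.7  80.8  45.   20.3 -67.4] 0.2983 0.3086
   circle [0.61571656 0.08574266] 0.022558643985232753
side 0.312 429 [615.5  85.7  47.4  45.3  66.2] 0.3226 0.3256
side 0.285 336 [610.   75.1  45.8  23.6 -30.2] 0.298 0.3098
   circle [0.61637892 0.08590254] 0.022385679830873688
side 0.19 253 [613.8  74.7  35.3  16.8 -20.2] 0.2096 0.225
   circle [0.6171943  0.08456929] 0.01693744977358531
[0.61368467 0.08937135 0.25139412] [ 0.46599992  1.73347875 -0.37683941] (array([ 0.46478894,  1.73461594, -0.37637866]), array([ 0.84710067, -0.4890738 , -0.20791169]))
```

Run:
```python
from h import *
x,y=.6134,.0919
move_l([x,y,.16],vel=.12);s=sense();print(s["joints"],s["clock"])
move_l([x,y,.12],vel=.1)
hit=move_l([x,y,.0675],vel=.025,guard=5);s=sense();print(hit,s["eef_pos"],s["contact_force"],s["moment"],s["finger_gap"],s["clock"])
c=camera("side");cv2.imwrite("pics/side5.png",cv2.resize(c["img"][90:250,210:400],None,fx=3.5,fy=3.5))
w=cloud(c,c["pose"])
for lo,hi in((.137,.16),(.11,.132)):
    Q=near(w,.616,.089,.04,lo,hi);print(len(Q),rect(Q),np.median(Q[:,2]))
```

```text
[-0.02901567  0.93928359 -0.76464084  2.20220219  2.12789196  1.8001768
 -1.14120272] 57.3083
True [0.61373583 0.09171985 0.07077823] [-0.13557271  0.00407046  3.30075116] [0.18929772 0.09071462 0.04449342] 0.03493281203483053 59.6667
285 [615.6  86.9  46.2  46.1  62.6] 0.1420687900202321
176 [609.   77.1  45.4  21.4 -34.3] 0.12062795490643347
```

View pics/side5.png

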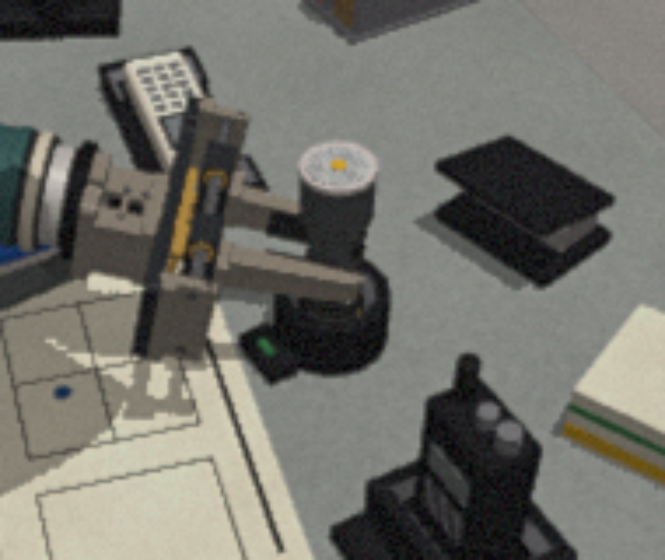

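The torch is upright in the pot with its lens at crop (338,165). Its top measures 0.142 m, which is 12 + 130 mm, so it's fully home. Releasing and backing straight out.

Run:
```python
from h import *
gripper_to(.075)
s=sense();z=Ro.from_rotvec(s["orientation"]).as_matrix()[:,2];p=np.array(s["eef_pos"])
move_l(p-.10*z,vel=.08)
move_l(p-.10*z+[-.02,0,.2],vel=.2);wait(.3)
t=camera("top");c=camera("side");s=sense();print(s["clock"],s["contact_force"])
w=cloud(t,t["pose"]);ws=cloud(c,c["pose"])
for n,(x,y,r,lo,hi) in dict(torch=(.616,.088,.04,.135,.16),rl=(.605,-.11,.05,.112,.13),rs=(.615,-.316,.04,.085,.098),hs=(.6,.322,.1,.032,.05),cup=(.439,-.21,.05,.06,.1)).items():
    for m,W in(("top",w),("side",ws)):
        Q=near(W,x,y,r,lo,hi)
        if len(Q)>10:print(n,m,len(Q),rect(Q),np.median(Q[:,2]).round(4))
cv2.imwrite("pics/side6.png",c["img"]);cv2.imwrite("pics/top6.png",t["img"])
```

```text
63.4 [-0.75847719 -0.32485274  0.69585107]
torch top 304 [616.3  87.5  46.   45.7  87.1] 0.1424
torch side 293 [617.3  87.5  46.4  44.2  64.5] 0.1419
rl top 295 [ 602.2 -109.3   60.2   36.1  -87.3] 0.1212
rl side 475 [ 603.2 -109.8   59.8   36.9  -85.4] 0.1209
rs top 154 [ 613.5 -316.2   46.8   26.   -87.8] 0.0908
rs side 395 [ 613.  -316.7   44.6   27.   -87.5] 0.0909
hs top 941 [599.1 320.  149.1  50.5  85. ] 0.0391
hs side 645 [599.6 318.  149.2  49.5  84. ] 0.0391
cup top 215 [ 438.6 -210.6   66.9   66.6   88.4] 0.0764
cup side 637 [ 438.3 -210.2   68.6   68.3  -72.3] 0.0743
```

View pics/side6.png

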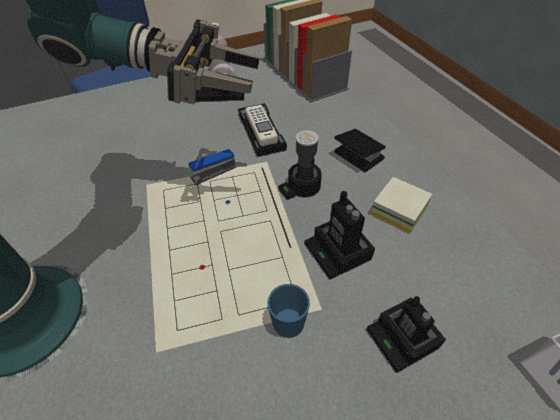

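All four devices are home: the top faces sit at the expected heights, the cup at (288,310) hasn't moved, and the robot is clear. Handing in.

```bash
python3 -c "
from workcell import *
print(close_job())"
```

```text
the job is handed in; nothing more can be done
None
```

All four devices sit fully home in their matching chargers and the cup is where it was, at about 63 s, but I did knock the torch over once: moving the handset across, I clipped the charged torch out of its pot, then picked it up and reseated it, so the "do not knock over" condition was broken along the way.

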